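Move the charged battery pack from the charger to the work lamp

ROBOT

A 7-joint arm with a two-finger parallel gripper is mounted at the origin on the work surface. World frame = base frame: x ahead of the robot, y to its left, z up, the work surface at z = 0. Lengths are in mm, angles in rad, forces in N, time in s.
With the tool pointing down it reaches from about 425 to 950 mm from the base axis. Payload 16.7 kg.
Tool frame: the origin (TCP) lies at the very end of the fingers, on their centre line; the grasp point (between the pads) lies 19 mm behind it; z points along the fingers, y is the line along which they close (so a half turn about z gives the same grasp; the last joint's range is limited). The gripper opens to 94 mm and grips with 3 to 60 N. Pads are 16 mm wide; open, the fingers measure 119 mm over their backs; the gripper's body (75 mm by 177 mm) begins 78 mm behind the grasp point.
Start: joints at [-1.403, 0.426, 0.074, 1.606, -0.034, 1.111, -0.067], TCP at [210.284, 641.369, 205.467] pointing down, gripper open.
Joint ranges: [-2.85, 2.85], [-0.5, 2.14], [-1.23, 1.37], [0.21, 2.46], [-1.02, 4.16], [0.16, 2.05], [-2.73, 2.73]. Speed limits (rad/s): [1.89, 1.89, 2.39, 2.39, 3.01, 3.01, 3.01].

INTERFACE

Orientations are given as a unit quaternion [x, y, z, w].
In Python, from rig import r, camrig, readout gives the robot as it stands (r), with the cameras (camrig) and the readings (readout).
- The arm moves only by the shell command python3 inch.py 'ROWS'. ROWS is a JSON list of rows, 1 to 20 of them, each an object with the fields finger_gap (the finger opening in mm), pos (a list: dx, dy, dz in parts of the range, where 1.0 means 800 mm), rot (a list: a rotation vector rx, ry, rz in normalised numbers (1 is 2 rad)); a field left out counts as zero (the opening has to be given); each row is the pose to reach, as a shift and turn from the pose commanded when the command began, along the tool's axes at that moment; what a row does not reach only later rows make up. A row lasts 1/8 s, in which the tool goes at most 62.5 mm and 0.188 rad, less where a joint would pass 70% of its speed; a pose out of reach is approached as far as the arm can. The fingers move at their own pace and stop on an object; the grip force is fixed at half the most. Time passes only in rows, so rows that do not move let the fingers close. It prints the time, the measured TCP pose, the force, the opening and the grip force at its end. No shift or turn number may pass 1 either way. Input that does not fit is refused with a message, and nothing moves.
- readout.get_obs(): the state, without advancing time (a new reading comes with each control period).
- camrig.grab_frame(name): name is "side" or "top"; returns the picture (420x560x3 uint8, red, green, blue); there is no depth.
- camrig.get_calibration(name): a dict with "camera_matrix" (3x3 intrinsics, pixels), "k1" (the pictures are not rectified: a ray, as slopes to the right and down, at radius r is drawn at 1 + k1 r^2 times it, then the intrinsics apply), "R" (3x3) and "t" (3): a world point X has camera coordinates R X + t. Camera axes: x right, y down, z forward; pixel columns grow to the right and rows downward; lengths in mm; the calibration is good to about 2 mm. A picture is of the moment at which its call begins. get_calibration takes no time and is no camera call.
- r.close_job(): hands the job in; it is judged then, once.
The state is a dict: "time_s": time; "qpos": joint angles; "joint_vel": joint speeds; "effort": joint torques, N m; "tcp_pos": TCP position; "tcp_rot": TCP orientation; "force": force on the tool from outside, world axes, zero at the start; "moment": the same for the moment, N m; "opening": finger opening in mm; "grasp_force": force on a finger pad.
Only numpy, scipy, OpenCV 4.12 (cv2) and the standard library are available. Lean on these libraries where they do the work, as an engineer would, in place of code of your own. Each camera call takes 0.05 s, during which the arm holds its last target. There are 200 camera calls.

TASK

The battery pack on the charger is full: squeeze its two side tabs, slide it straight back off the charger, then slide it on to the battery foot of the work lamp until it is fully home and both tabs have clicked back out, and let go. Do not force it on either slide and keep it upright, and leave everything else on the bench where it is.

Things in the scene. Friction and masses are not known exactly. Their poses are not given: they have to be found in the camera images.
- pack: slide-on battery pack, black, now latched on the charger: 90 long (x) x 54 wide (y) x 50 high, about 0.4 kg. Origin: centre of its underside; +x is its front (contact) end, which leads when it is slid on. Foot: a flange 54 wide, 5 thick, above it a neck 44 wide up to z 11.5, then the body. A grey ribbed tab on each long side; below each tab, in one piece with it, a hook (z 13 to 19, x 5 to 23)
- pack_grip (a point): midway between the pack's two tabs (pack x -2, y 0, z 34). Each tab is 26 long (x), z 23 to 45, and stands out 6 mm from the pack's side: 66 over both, 55 when squeezed in. Fingers closed on both tabs squeeze and hold the pack
- pack_back (a point): on the pack's flat rear face (pack x -45, y 0, z 25), where it can be pushed on
- tab_left (a joint): travel of the tab on the pack's +y side, m: 0 = sprung fully out, 0.0055 = pressed right in; spring 1.2 N at 0, 4.5 N pressed in. The hook, square behind and ramped in front, stands out 4.5 mm from the pack's side at 0; from 0.0045 it clears the slide. Between the rails (about 3 mm in) it springs out only when the pack is home
- tab_right (a joint): the same for the tab on the -y side
- charger: bench charger, fixed: grey box 190 x 110 with a battery slide along its x on top. Origin on the bench, z up. The pack goes on towards +x and comes off towards -x, after 60 mm of travel. Home: pack origin at x 3.4, y 0, z 32, same yaw. There both hooks stand in pockets of the cheeks and hold it; with the tabs out it cannot be pulled off
- charger_mouth (a point): middle of the slide floor at the flared mouth of the charger's rails (charger x -26, y 0, z 32). In front of it the floor is flat and free to x -85; behind it the mouth narrows from 69 to 57 between x -26 and -12, then come the rails: cheeks 57 apart, 21 high over the floor, and lips 47 apart over the flange, underside 6.5 over the floor
- charger_stop (a point): on the charger's slide floor, centre line, at the end wall (charger x 50, y 0, z 32). The charger has the same sprung contacts in its end wall as the lamp: they press the latched pack against its hooks and push it back up to 4.4 mm when the tabs are squeezed
- lamp: work lamp, fixed, unlit: steel base plate 270 x 120 with a battery slide of the same shape and in the same place of its frame as the charger's (+x on, home: pack origin at x 3.4, y 0, z 32, same yaw). Origin on the bench, z up. Beyond the end wall a flood head in a yoke, 200 wide, x 105 to 190, top at z 115
- lamp_mouth (a point): middle of the slide floor at the flared mouth of the lamp's rails (lamp x -26, y 0, z 32); same mouth, free floor in front, cheeks and lips as the charger's. The slide has 1.5 mm of play each way
- lamp_stop (a point): on the lamp's slide floor, centre line, at the end wall (lamp x 50, y 0, z 32). Sliding the pack on with its tabs free takes 5 to 10 N from 35 mm before home, where the hooks ride the cheeks, and about 15 N at the click. The pack must be pressed a little past home (up to 1.6 mm, hard stop) for the hooks to spring out; the contacts then press it back on them
- lamp_contacts: white sprung block with four brass contacts, 44 wide, 16 high, in the lamp's end wall; stands 6 mm out of it, at lamp x 44 to 50, z 44 to 60, and gives way towards +x: 3.5 N at first touch, 9 N with the pack home, 11 N flush with the wall, then it is a hard stop. Origin: as the lamp's, moving with the block
- spare_pack: bystander: a taller pack of the same make, 90 x 54 x 72 (66 over the tabs), standing on the bench; origin under its centre
- spatula: bystander: plasterer's spatula, 200 long, lying; origin under its middle, handle towards its -x
- mug: bystander: white mug, 82 across, 95 high, handle on its +y; origin under its centre
- bowl: bystander: grey mixing bowl, 130 across, 60 high; origin under its centre
- coffee_cup: bystander: card coffee cup with lid, 84 across, 113 high; origin under its centre
- cast: bystander: small plaster foot on a wooden board 120 x 90, 101 high; origin under the board's centre
- bandage_roll: bystander: white roll of plaster bandage standing on end, 56 across, 80 high; origin under its centre

How it is judged:
By the outcome, as a careful person would: the job done as asked, in the order asked, and still so for the second after the job is handed in, with the robot touching nothing.
It also fails if it takes over 70 s, if anything falls off the work surface, if the arm or the gripper's body presses on something with over 40 N, if the wrist force passes 120 N, or if a joint passes its speed limit or range.

## Working session

There is one attempt and no reset: what is moved stays moved. The work goes in short steps, Python scripts to look and compute and a shell command to move; the robot and the scene stay as the last step left them, time stands still between calls to the robot, and variables do not carry over. Pictures are saved under pics/ and viewed, at most 10 in all, crops included, and the job is handed in when it is done.

```bash
ls; mkdir -p pics; python3 - <<'E'
from rig import r, camrig, readout
import cv2
for n in("top","side"):
    cv2.imwrite(f"pics/{n}0.png",cv2.resize(camrig.grab_frame(n)[:,:,::-1],(784,588),interpolation=cv2.INTER_CUBIC))
    print(camrig.get_calibration(n))
o=readout.get_obs();print(o)
E
```

```text
inch.py
pics
rig.py
{'camera_matrix': array([[492.80083581,   0.        , 280.52336377],
       [  0.        , 492.80083581, 210.72258495],
       [  0.        ,   0.        ,   1.        ]]), 'k1': -0.10370197067017276, 'R': array([[ 0.01317326, -0.99986183, -0.01013861],
       [-0.99715363, -0.01238344, -0.07437264],
       [ 0.07423681,  0.01108948, -0.99717898]]), 't': array([ -14.67653295,  578.91514246, 1444.9563874 ])}
{'camera_matrix': array([[494.2729178 ,   0.        , 275.97051565],
       [  0.        , 494.2729178 , 213.2333545 ],
       [  0.        ,   0.        ,   1.        ]]), 'k1': -0.08038531461479596, 'R': array([[ 0.95379511, -0.2997237 ,  0.02099039],
       [-0.19553291, -0.67224047, -0.71404456],
       [ 0.22812667,  0.67694789, -0.69978552]]), 't': array([-572.88489903,  159.10332409, 1212.62569833])}
{'time_s': 0.1, 'qpos': array([-1.40351099,  0.42665266,  0.07384511,  1.60653078, -0.03407624,
        1.11080322, -0.06712556]), 'joint_vel': array([-0.00175349, -0.0016788 ,  0.0012475 , -0.00231785,  0.00079161,
        0.00040317, -0.0014537 ]), 'effort': array([ 8.22868111e-03, -9.37462020e+01,  3.67656425e+00, -4.55039263e+01,
       -4.87465470e-02,  1.68868230e-02,  4.88162402e-05]), 'tcp_pos': array([210.17823454, 641.03193875, 204.86201424]), 'tcp_rot': array([ 1.57750462e-01,  9.87478845e-01, -5.66093265e-04, -4.16998321e-05]), 'force': array([-0.42706232, -1.19842273, -0.05377767]), 'moment': array([ 0.03875939, -0.02043387, -0.00079397]), 'grasp_force': 0.0, 'opening': 93.85038656450342}
```

View pics/top0.png

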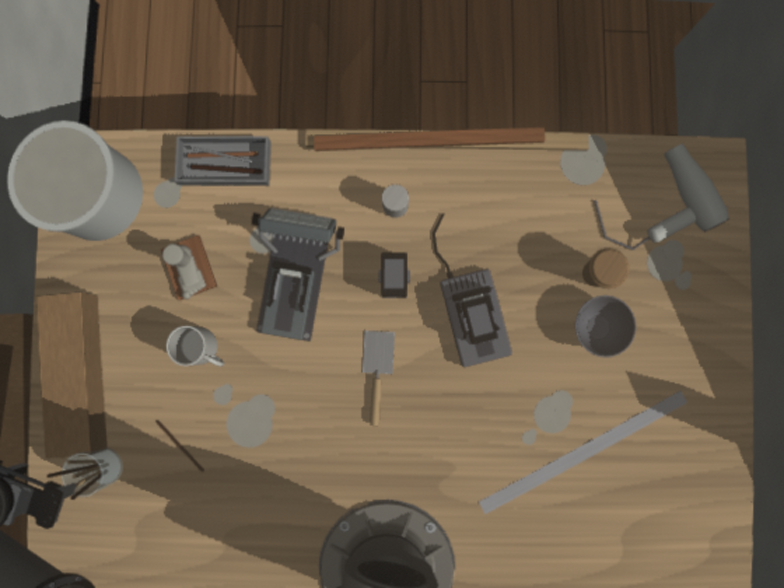

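View pics/side0.png

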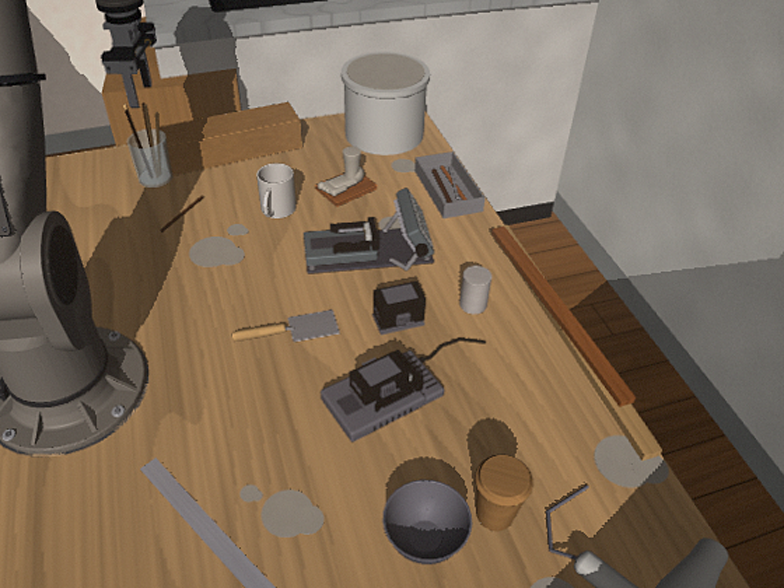

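```bash
cat > h.py <<'E'
import numpy as np, cv2
from rig import r, camrig, readout
def proj(n,X):
    c=camrig.get_calibration(n);K=c["camera_matrix"]
    p=np.atleast_2d(X)@c["R"].T+c["t"];s=p[:,:2]/p[:,2:]
    s=s*(1+c["k1"]*(s**2).sum(1,keepdims=True))
    return s*K[0,0]+K[:2,2]
def unproj(n,uv,z):
    c=camrig.get_calibration(n);K=c["camera_matrix"];out=[]
    for u in np.atleast_2d(uv):
        d=cv2.undistortPoints(np.array([[u]],float),K,np.array([c["k1"],0,0,0.]))[0,0]
        a=c["R"].T@np.array([*d,1]);o=-c["R"].T@c["t"]
        out.append(o+a*(z-o[2])/a[2])
    return np.array(out)
def crop(im,x,y,w,h,s):
    o=cv2.resize(im[y:y+h,x:x+w,::-1],(w*s,h*s),interpolation=cv2.INTER_CUBIC)
    o=cv2.convertScaleAbs(o,alpha=1.5,beta=20)
    for i in range(0,w,10): cv2.putText(o,str(x+i),(i*s,8),0,.3,(0,255,255));cv2.line(o,(i*s,9),(i*s,14),(0,255,255))
    for i in range(0,h,10): cv2.putText(o,str(y+i),(0,i*s+3),0,.3,(0,255,255));cv2.line(o,(20,i*s),(25,i*s),(0,255,255))
    return o
E
python3 - <<'E'
from h import *
t=camrig.grab_frame("top");s=camrig.grab_frame("side")
cv2.imwrite("t.png",t[:,:,::-1]);cv2.imwrite("s.png",s[:,:,::-1])
cv2.imwrite("pics/tc.png",np.hstack([crop(t,170,140,80,110,5),crop(t,305,165,70,110,5)]))
cv2.imwrite("pics/sc.png",np.hstack([crop(s,212,130,102,75,4)[:, :396],crop(s,225,240,98,80,4)[:300]]))
E
```

```text
(no output)
```

View pics/tc.png

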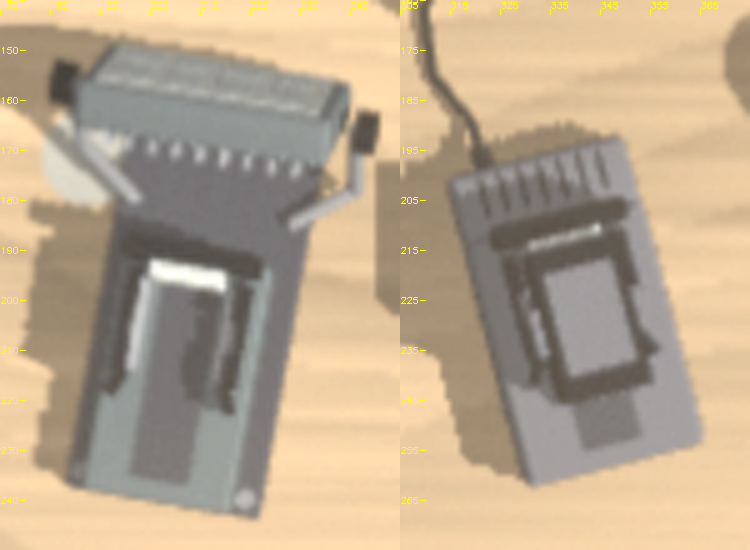

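View pics/sc.png

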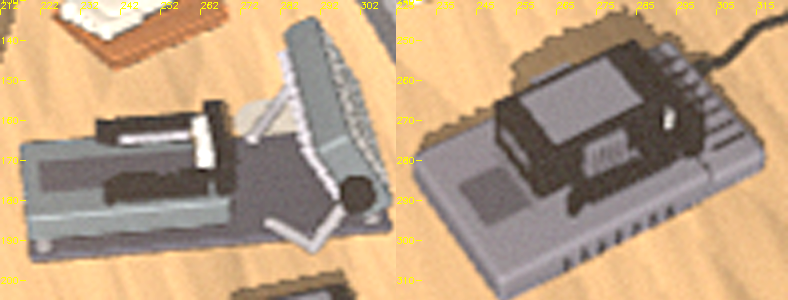

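```bash
cat > fit.py <<'E'
from h import *
from scipy.optimize import least_squares
L=lambda a:(170+a[0]/5,140+a[1]/5); C=lambda a:(305+(a[0]-400)/5,165+a[1]/5)
LS=lambda a:(212+a[0]/4,130+a[1]/4); CS=lambda a:(225+(a[0]-396)/4,240+a[1]/4)
def T(p,X):
    c,s=np.cos(p[2]),np.sin(p[2]);X=np.array(X,float)
    return np.array([p[0]+c*X[0]-s*X[1],p[1]+s*X[0]+c*X[1],X[2]])
def fit(cor,x0,nn):
    f=lambda q:np.concatenate([(proj(n,T(q,m(q[3:])))[0]-uv) for n,uv,m in cor]).ravel()
    s=least_squares(f,x0,loss="soft_l1");print(s.x.round(3));print(f(s.x).reshape(-1,2).round(1).tolist());return s.x
# charger: nuisance a=front x ; box length 190
ch=[("top",C((447,182)),lambda q:(q[0]+190,55,32)),("top",C((622,137)),lambda q:(q[0]+190,-55,32)),
("top",C((702,440)),lambda q:(q[0],-55,32)),("top",C((530,487)),lambda q:(q[0],55,32)),
("side",CS((416,165)),lambda q:(q[0],55,32)),("side",CS((503,283)),lambda q:(q[0],-55,32)),
# pack top edges, rear (x -41.6,z82): 
("top",C((558,403)),lambda q:(-41.6,27,82)),("top",C((650,380)),lambda q:(-41.6,-27,82)),
("side",CS((497,100)),lambda q:(-41.6,27,82)),("side",CS((538,150)),lambda q:(-41.6,-27,82))]
la=[("top",L((68,487)),lambda q:(q[0],60,q[1])),("top",L((260,517)),lambda q:(q[0],-60,q[1])),
("top",L((318,172)),lambda q:(q[2],-60,q[1])),
("top",L((114,392)),lambda q:(-26,q[3],53)),("top",L((226,412)),lambda q:(-26,-q[3],53)),
("top",L((150,258)),lambda q:(50,22,60)),("top",L((228,273)),lambda q:(50,-22,60)),
("side",LS((96,120)),lambda q:(-26,q[3]+3,53)),("side",LS((107,180)),lambda q:(-26,-q[3]+3,53)),
("side",LS((193,115)),lambda q:(44,22,60)),("side",LS((214,120)),lambda q:(44,-22,60))]
if __name__=="__main__":
    c=fit(ch,[600,-150,.25,-85],1); l=fit(la,[600,250,-.16,-85,5,80,36],1)
    t=cv2.imread("t.png");s=cv2.imread("s.png")
    def draw(im,n,p,segs,S):
        for a,b in segs:
            k=[tuple(int(v) for v in (proj(n,T(p,e))[0]+.5)*S) for e in(a,b)]
            cv2.line(im,*k,(0,0,255),1)
    def box(x0,x1,y,z): return [((x0,y,z),(x1,y,z)),((x0,-y,z),(x1,-y,z)),((x0,y,z),(x0,-y,z)),((x1,y,z),(x1,-y,z))]
    sl=box(-26,50,34.5,53)+box(44,50,22,60)
    out=[]
    for im,n,cl,cc in((t,"top",(170,140,80,110),(305,165,80,110)),(s,"side",(212,130,80,75),(225,240,80,75))):
        S=5;im=cv2.resize(im,None,fx=S,fy=S,interpolation=cv2.INTER_CUBIC);im=cv2.convertScaleAbs(im,alpha=1.5,beta=20)
        draw(im,n,l,sl+box(-85,50,0.1,32)+box(l[3],l[5],60,l[4]),S)
        draw(im,n,c,box(c[3],c[3]+190,55,32)+box(-41.6,48.4,27,82)+box(-11.6,14.4,33,77)+box(-26,50,34.5,53),S)
        out.append(np.hstack([im[y*S:(y+h)*S,x*S:(x+w)*S] for x,y,w,h in(cl,cc)]))
    cv2.imwrite("pics/ov_t.png",out[0]);cv2.imwrite("pics/ov_s.png",out[1])
E
python3 fit.py
```

```text
Traceback (most recent call last):
  File "fit.py", line 25, in <module>
    c=fit(ch,[600,-150,.25,-85],1); l=fit(la,[600,250,-.16,-85,5,80,36],1)
  File "fit.py", line 10, in fit
    s=least_squares(f,x0,loss="soft_l1");print(s.x.round(3));print(f(s.x).reshape(-1,2).round(1).tolist());return s.x
  File "fit.py", line 9, in <lambda>
    f=lambda q:np.concatenate([(proj(n,T(q,m(q[3:])))[0]-uv) for n,uv,m in cor]).ravel()
                                ~~~~^^^^^^^^^^^^^^^^^
  File "h.py", line 4, in proj
    c=camrig.get_calibration(n);K=c["camera_matrix"]
ValueError: time passes only in moves, steps and waits
```

```bash
sed -i 's/^def proj/CAL={n:camrig.get_calibration(n) for n in("top","side")}\ndef proj/; s/c=camrig.get_calibration(n)/c=CAL[n]/' h.py; python3 fit.py
```

```text
[ 526.432 -184.723    6.555  -87.38 ]
[[-1.0, -1.1], [-0.2, -1.6], [0.8, -0.1], [-0.8, 0.2], [-3.2, -2.5], [-1.3, 0.5], [0.5, -0.7], [0.4, -1.0], [-1.5, 0.2], [0.5, 3.4]]
[ 5.75151e+02  2.12974e+02 -1.37000e-01 -8.82270e+01  7.10200e+00
  1.22936e+02  3.39160e+01]
[[-0.2, -0.0], [0.5, 0.0], [-0.1, -0.0], [-0.5, -1.0], [-0.1, -1.6], [0.0, 0.5], [-0.8, -0.3], [0.2, 0.5], [-0.0, 0.0], [-0.2, 1.0], [-3.2, 9.0]]
```

View pics/ov_t.png

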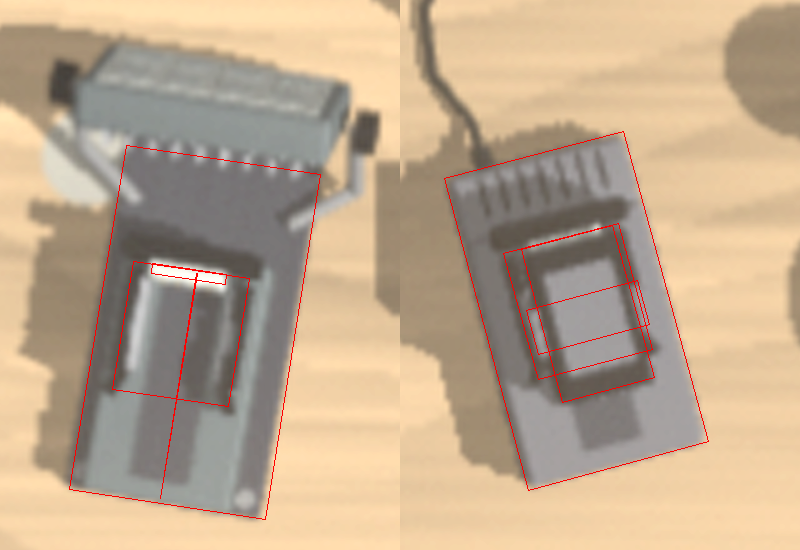

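View pics/ov_s.png

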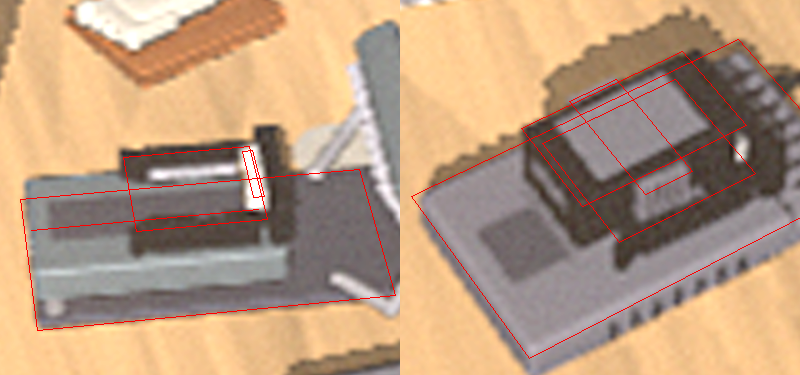

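```bash
cat > edge.py <<'E'
from fit import *
from scipy.ndimage import map_coordinates
def edge(g,n,p,a,b,z,w=3):
    A,B=(proj(n,T(p,(*e,z)))[0] for e in(a,b));d=(B-A)/np.linalg.norm(B-A);nn=np.array([-d[1],d[0]])
    pts=[];o=np.arange(-w,w+.01,.1)
    for s in np.linspace(.06,.94,60):
        q=A+(B-A)*s+o[:,None]*nn
        v=map_coordinates(g,[q[:,1],q[:,0]],order=1);v=np.convolve(v,np.ones(9)/9,"same");gr=abs(np.gradient(v));gr[:9]=gr[-9:]=0
        pts.append(q[gr.argmax()])
    vx,vy,x,y=cv2.fitLine(np.float32(pts),cv2.DIST_WELSCH,0,.01,.001).ravel()
    P=unproj(n,[[x,y],[x+20*vx,y+20*vy]],z);D=P[1]-P[0];yaw=np.arctan2(D[1],D[0]);yaw=(yaw-p[2]+np.pi/2)%np.pi-np.pi/2+p[2]
    c,s=np.cos(p[2]),np.sin(p[2]);rel=P[0][:2]-p[:2];D2=D[:2]@np.array([[c,-s],[s,c]])
    loc=rel@np.array([[c,-s],[s,c]])
    res=abs((np.array(pts)-[x,y])@[-vy,vx])
    print("yaw %.4f  local at centre (%.1f,%.1f) medres %.2f"%(yaw,*loc,np.median(res)))
if __name__=="__main__":
    la[-1]=("side",LS((212,168)),lambda q:(44,-22,44))
    c=fit(ch,[600,-150,.25,-85],1); c[2]=(c[2]+np.pi)%(2*np.pi)-np.pi; l=fit(la,[600,250,-.16,-85,5,80,36],1)
    np.save("cl.npy",np.array([c[:3],l[:3]]));print(c[:3],l[:3])
    for n,f in(("top","t.png"),("side","s.png")):
        g=cv2.imread(f,0).astype(float);print(n)
        print("charger sides/front");x0=c[3]
        edge(g,n,c,(x0+5,55),(x0+180,55),32);edge(g,n,c,(x0+5,-55),(x0+180,-55),32)
        edge(g,n,c,(x0,50),(x0,-50),32)
        print("pack top L,R,rear");edge(g,n,c,(-40,27),(45,27),82);edge(g,n,c,(-40,-27),(45,-27),82);edge(g,n,c,(-41.6,25),(-41.6,-25),82)
        print("lamp base R,L,front");edge(g,n,l,(-85,-60),(100,-60),7);edge(g,n,l,(-85,60),(60,60),7);edge(g,n,l,(l[3],55),(l[3],-55),7)
        print("lamp block R,L");edge(g,n,l,(-80,-46),(50,-46),32,4);edge(g,n,l,(-80,46),(50,46),32,4)
E
python3 edge.py
```

```text
[ 526.432 -184.723    6.555  -87.38 ]
[[-1.0, -1.1], [-0.2, -1.6], [0.8, -0.1], [-0.8, 0.2], [-3.2, -2.5], [-1.3, 0.5], [0.5, -0.7], [0.4, -1.0], [-1.5, 0.2], [0.5, 3.4]]
[ 5.75106e+02  2.12889e+02 -1.38000e-01 -8.81880e+01  7.59900e+00
  1.22924e+02  3.39030e+01]
[[-0.3, -0.0], [0.5, 0.1], [-0.1, -0.0], [-0.5, -1.0], [-0.1, -1.5], [0.1, 0.5], [-0.7, -0.2], [0.2, 0.6], [-0.0, 0.0], [-0.2, 1.0], [-2.7, 1.3]]
[ 5.26431819e+02 -1.84723088e+02  2.71953641e-01] [ 5.75106028e+02  2.12888985e+02 -1.37641003e-01]
top
charger sides/front
yaw 0.3069  local at centre (5.4,54.8) medres 0.53
yaw 0.2693  local at centre (0.7,-55.6) medres 0.22
yaw 1.8323  local at centre (-87.8,-0.2) medres 0.21
pack top L,R,rear
yaw 0.2843  local at centre (6.7,26.8) medres 0.96
yaw 0.1123  local at centre (1.5,-25.8) medres 1.23
yaw 1.8416  local at centre (-43.9,6.4) medres 0.20
lamp base R,L,front
yaw -0.1535  local at centre (2.7,-58.3) medres 0.22
yaw -0.1546  local at centre (-3.4,61.8) medres 0.22
yaw 1.4153  local at centre (-88.7,6.1) medres 0.23
lamp block R,L
yaw -0.0803  local at centre (-17.5,-40.3) medres 0.57
yaw -0.2507  local at centre (-27.0,43.0) medres 0.84
side
charger sides/front
yaw 0.2398  local at centre (12.4,58.8) medres 0.43
yaw 0.2612  local at centre (3.5,-55.7) medres 1.31
yaw 1.8361  local at centre (-92.2,-7.2) medres 0.09
pack top L,R,rear
yaw 0.2521  local at centre (-6.4,26.0) medres 0.52
yaw 0.1784  local at centre (-1.0,-26.4) medres 1.02
yaw 1.8373  local at centre (-45.3,-1.4) medres 0.15
lamp base R,L,front
yaw -0.1531  local at centre (-0.5,-61.6) medres 0.23
yaw -0.0177  local at centre (-11.2,63.1) medres 0.56
yaw 1.4186  local at centre (-87.4,-1.3) medres 0.19
lamp block R,L
yaw -0.0737  local at centre (-10.4,-35.2) medres 0.41
yaw -0.2255  local at centre (-16.8,45.8) medres 0.73
```

```bash
cat > go.py <<'E'
import sys,numpy as np
from rig import r, camrig, readout
from scipy.spatial.transform import Rotation as Ro
P={"c":(524.2,-185.7,.265),"l":(572.4,215.0,-.154),"w":(0,0,0)}
def world(f,x,y):
    p=P[f];c,s=np.cos(p[2]),np.sin(p[2]);return np.array([p[0]+c*x-s*y,p[1]+s*x+c*y])
def loc(f,q):
    p=P[f];c,s=np.cos(p[2]),np.sin(p[2]);d=np.array(q[:2])-p[:2];return np.array([c*d[0]+s*d[1],-s*d[0]+c*d[1]])
def goal(f,x,y,z,yaw=0):
    o=readout.get_obs();R=Ro.from_quat(o["tcp_rot"]);g=np.array([*world(f,x,y),z])
    G=Ro.from_euler("z",yaw+P[f][2])*Ro.from_quat([0,1,0,0])
    print("shift",R.inv().apply(g-o["tcp_pos"]).round(1),"rv",(R.inv()*G).as_rotvec().round(4))
def stat():
    o=readout.get_obs();f=o["tcp_pos"];y=Ro.from_quat(o["tcp_rot"]).apply([0,1,0])
    print("t",o["time_s"],"tcp",f.round(1),"yaw",np.arctan2(-y[0],y[1]).round(4),"c",loc("c",f).round(1),"l",loc("l",f).round(1),"F",o["force"].round(1),"M",o["moment"].round(2),"op",round(o["opening"],1),o["grasp_force"])
if __name__=="__main__":
    stat()
    for a in sys.argv[1:]:
        a=a.split(",");goal(a[0],*map(float,a[1:]))
E
python3 go.py w,500,220,200,.265 c,1.4,0,140 c,1.4,0,57
```

```text
t 0.2 tcp [210.2 641.2 205.1] yaw -0.3169 c [-86.5 880.2] l [-423.3  365.6] F [ 0.5 -0.3 -0.3] M [-0.01  0.04  0.04] op 94.0 0.0
shift [-406.6 -309.9    5.3] rv [-7.000e-04 -2.000e-04 -5.819e-01]
shift [-557.2 -687.    65.6] rv [-7.000e-04 -2.000e-04 -5.819e-01]
shift [-557.2 -687.   148.6] rv [-7.000e-04 -2.000e-04 -5.819e-01]
```

Units first: shifts go in shares of 800 mm and turns go in shares of 2 rad. So -687 mm is -0.8588, -557 mm is -0.6963, -0.582 rad is -0.291.

```bash
python3 inch.py '[{"finger_gap":94, "pos":[-0.5075, -0.3875, 0.0063], "rot":[0, 0, -0.15]}, {"finger_gap":94, "pos":[-0.5075, -0.3875, 0.0063], "rot":[0, 0, -0.15]}, {"finger_gap":94, "pos":[-0.5075, -0.3875, 0.0063], "rot":[0, 0, -0.15]}, {"finger_gap":94, "pos":[-0.5075, -0.3875, 0.0063], "rot":[0, 0, -0.15]}, {"finger_gap":94, "pos":[-0.5075, -0.3875, 0.0063], "rot":[0, 0, -0.15]}, {"finger_gap":94, "pos":[-0.5075, -0.3875, 0.0063], "rot":[0, 0, -0.15]}, {"finger_gap":94, "pos":[-0.5075, -0.3875, 0.0063], "rot":[0, 0, -0.15]}, {"finger_gap":94, "pos":[-0.5075, -0.3875, 0.0063], "rot":[0, 0, -0.15]}, {"finger_gap":94, "pos":[-0.6963, -0.8588, 0.0813], "rot":[0, 0, -0.291]}, {"finger_gap":94, "pos":[-0.6963, -0.8588, 0.0813], "rot":[0, 0, -0.291]}, {"finger_gap":94, "pos":[-0.6963, -0.8588, 0.0813], "rot":[0, 0, -0.291]}, {"finger_gap":94, "pos":[-0.6963, -0.8588, 0.0813], "rot":[0, 0, -0.291]}, {"finger_gap":94, "pos":[-0.6963, -0.8588, 0.0813], "rot":[0, 0, -0.291]}, {"finger_gap":94, "pos":[-0.6963, -0.8588, 0.0813], "rot":[0, 0, -0.291]}, {"finger_gap":94, "pos":[-0.6963, -0.8588, 0.0813], "rot":[0, 0, -0.291]}, {"finger_gap":94, "pos":[-0.6963, -0.8588, 0.0813], "rot":[0, 0, -0.291]}, {"finger_gap":94, "pos":[-0.6963, -0.8588, 0.0813], "rot":[0, 0, -0.291]}, {"finger_gap":94, "pos":[-0.6963, -0.8588, 0.0813], "rot":[0, 0, -0.291]}, {"finger_gap":94, "pos":[-0.6963, -0.8588, 0.0813], "rot":[0, 0, -0.291]}, {"finger_gap":94, "pos":[-0.6963, -0.8588, 0.0813], "rot":[0, 0, -0.291]}]' | tail -2; python3 go.py c,1.4,0,57
```

```text
opening: 94.1
grasp_force: 0.0
t 2.7 tcp [ 525.7 -184.4  140.6] yaw 0.2662 c [1.8 0.9] l [  15.1 -401.8] F [-0.2 -0.  -0.2] M [ 0.01 -0.02  0.  ] op 94.1 0.0
shift [ 0.4 -0.9 83.6] rv [0.     0.0002 0.0012]
```

Descend and look before squeezing.

Converted, 83.5 mm is 0.1044, 70 mm is 0.0875.

```bash
python3 inch.py '[{"finger_gap":94, "pos":[0, -0.0013, 0.05]}, {"finger_gap":94, "pos":[0, -0.0013, 0.0875]}, {"finger_gap":94, "pos":[0, -0.0013, 0.1044]}, {"finger_gap":94, "pos":[0, -0.0013, 0.1044]}, {"finger_gap":94, "pos":[0, -0.0013, 0.1044]}]' | tail -1; python3 go.py; python3 - <<'E'
from h import *
t=camrig.grab_frame("top");s=camrig.grab_frame("side")
cv2.imwrite("pics/g.png",np.hstack([crop(t,300,180,78,90,5),crop(s,225,225,80,90,5)]))
E
```

```text
grasp_force: 0.0
t 3.325 tcp [ 526.4 -186.2   58. ] yaw 0.2651 c [ 2. -1.] l [  16.1 -403.5] F [ 0.7  0.1 -0.3] M [0.07 0.02 0.01] op 94.0 0.0
```

View pics/g.png

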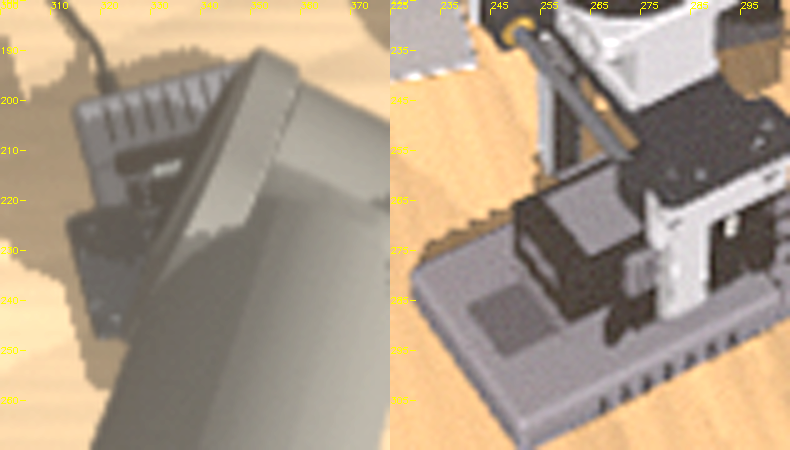

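```bash
python3 - <<'E'
from h import *
from go import *
S=lambda X:[round(float(v),1) for v in proj("side",X)[0]]
o=readout.get_obs();R=Ro.from_quat(o["tcp_rot"]);t=o["tcp_pos"]
f=lambda v:S(t+R.apply(v))
print("finger outer tip corners",[f((sx*8,sy*59.5,0)) for sx in(-1,1) for sy in (1,-1)])
print("inner",[f((sx*8,sy*47,0)) for sx in(-1,1) for sy in(1,-1)])
for x in(-11.6,14.4):
  for z in(55,77): print("tab",x,z,S([*world("c",x,-33),z]))
E
```

```text
finger outer tip corners [[259.9, 254.8], [286.9, 288.2], [254.3, 257.4], [281.0, 291.2]]
inner [[262.6, 258.1], [283.9, 284.5], [257.0, 260.8], [278.1, 287.5]]
tab -11.6 55 [272.5, 284.9]
tab -11.6 77 [272.6, 279.0]
tab 14.4 55 [281.9, 280.2]
tab 14.4 77 [282.2, 274.3]
```

Converted, 1 mm is 0.0013.

```bash
python3 inch.py '[{"finger_gap":80, "pos":[0, 0.0013, 0.0013]}, {"finger_gap":70, "pos":[0, 0.0013, 0.0013]}, {"finger_gap":60, "pos":[0, 0.0013, 0.0013]}, {"finger_gap":50, "pos":[0, 0.0013, 0.0013]}, {"finger_gap":50, "pos":[0, 0.0013, 0.0013]}, {"finger_gap":50, "pos":[0, 0.0013, 0.0013]}, {"finger_gap":50, "pos":[0, 0.0013, 0.0013]}, {"finger_gap":50, "pos":[0, 0.0013, 0.0013]}, {"finger_gap":50, "pos":[0, 0.0013, 0.0013]}]' | tail -1; python3 go.py c,-3,0,57.5
```

```text
grasp_force: 30.1
t 4.55 tcp [ 525.2 -184.9   56.2] yaw 0.2651 c [1.2 0.5] l [  14.7 -402.4] F [-3.9  1.9  7.5] M [ 0.29  0.92 -0.03] op 53.8 30.053616911172867
shift [ 4.2 -0.5 -1.3] rv [ 0.0004 -0.0004  0.0001]
```

Converted, 12 mm is 0.015, 8 mm is 0.01.

```bash
python3 inch.py '[{"finger_gap":50, "pos":[0.0025, 0, -0.0009]}, {"finger_gap":50, "pos":[0.0063, 0, -0.0009]}, {"finger_gap":50, "pos":[0.01, 0, -0.0009]}, {"finger_gap":50, "pos":[0.015, 0, -0.0009]}, {"finger_gap":50, "pos":[0.015, 0, -0.0009]}]' | tail -1; python3 go.py
```

```text
grasp_force: 30.0
t 5.175 tcp [ 513.7 -188.2   56.7] yaw 0.2649 c [-10.8   0.3] l [   3.8 -407.5] F [-0.2  0.9 -3.4] M [0.05 0.04 0.05] op 54.0 30.03644585609436
```

Converted, 67 mm is 0.0838, 62 mm is 0.0775.

```bash
python3 inch.py '[{"finger_gap":50, "pos":[0.0075, 0, 0]}, {"finger_gap":50, "pos":[0.0175, 0, 0]}, {"finger_gap":50, "pos":[0.0275, 0, 0]}, {"finger_gap":50, "pos":[0.0375, 0, 0]}, {"finger_gap":50, "pos":[0.0475, 0, 0]}, {"finger_gap":50, "pos":[0.0575, 0, 0]}, {"finger_gap":50, "pos":[0.0675, 0, 0]}, {"finger_gap":50, "pos":[0.0775, 0, 0]}, {"finger_gap":50, "pos":[0.0838, 0, 0]}, {"finger_gap":50, "pos":[0.0838, 0, 0]}]' | tail -1; python3 go.py
```

```text
grasp_force: 30.0
t 6.425 tcp [ 449.1 -205.8   56.8] yaw 0.2648 c [-77.8   0.3] l [ -57.3 -434.8] F [ 0.3  1.  -3.4] M [ 0.04  0.05 -0.  ] op 53.8 30.036375671625137
```

Converted, -90 mm is -0.1125, -50 mm is -0.0625.

```bash
python3 inch.py '[{"finger_gap":50, "pos":[0, 0, -0.0188]}, {"finger_gap":50, "pos":[0, 0, -0.0625]}, {"finger_gap":50, "pos":[0, 0, -0.1125]}, {"finger_gap":50, "pos":[0, 0, -0.1125]}]'|tail -1; python3 go.py l,-82,0,140
```

```text
grasp_force: 30.0
t 6.925 tcp [ 451.2 -206.2  150. ] yaw 0.2652 c [-75.8  -0.7] l [ -55.1 -434.8] F [-0.5 -0.2 -4.3] M [ 0.13 -0.   -0.03] op 53.8 30.0310255587101
shift [-152.4  408.2    9.8] rv [-0.0012  0.0055  0.4192]
```

Converted, 408 mm is 0.51, 360 mm is 0.45, 0.419 rad is 0.2095.

```bash
python3 inch.py '[{"finger_gap":50, "pos":[-0.0188, 0.05, 0], "rot":[0, 0, 0.02]}, {"finger_gap":50, "pos":[-0.0563, 0.15, 0], "rot":[0, 0, 0.06]}, {"finger_gap":50, "pos":[-0.0938, 0.25, 0], "rot":[0, 0, 0.1]}, {"finger_gap":50, "pos":[-0.1313, 0.35, 0], "rot":[0, 0, 0.145]}, {"finger_gap":50, "pos":[-0.1688, 0.45, 0], "rot":[0, 0, 0.185]}, {"finger_gap":50, "pos":[-0.19, 0.51, 0.0125], "rot":[0, 0, 0.2095]}, {"finger_gap":50, "pos":[-0.19, 0.51, 0.0125], "rot":[0, 0, 0.2095]}, {"finger_gap":50, "pos":[-0.19, 0.51, 0.0125], "rot":[0, 0, 0.2095]}, {"finger_gap":50, "pos":[-0.19, 0.51, 0.0125], "rot":[0, 0, 0.2095]}]'|tail -1; python3 go.py l,-82,0,80
```

```text
grasp_force: 30.0
t 8.05 tcp [488.5 228.7 135.8] yaw -0.1517 c [ 74.1 409.3] l [-85.    0.7] F [ 0.6 -0.5 -4.9] M [-0.03 -0.    0.01] op 53.9 30.017901957035065
shift [-3.1 -0.6 55.8] rv [-0.0011 -0.001   0.0023]
```

Converted, 70 mm is 0.0875, 60 mm is 0.075, 0.002 rad is 0.001.

```bash
python3 inch.py '[{"finger_gap":50, "pos":[-0.0025, 0, 0.0375], "rot":[0, 0, 0.001]}, {"finger_gap":50, "pos":[-0.0025, 0, 0.075], "rot":[0, 0, 0.001]}, {"finger_gap":50, "pos":[-0.0025, 0, 0.0875], "rot":[0, 0, 0.001]}, {"finger_gap":50, "pos":[-0.0025, 0, 0.0875], "rot":[0, 0, 0.001]}, {"finger_gap":50, "pos":[-0.0025, 0, 0.0875], "rot":[0, 0, 0.001]}]'|tail -1; python3 go.py l,-82,0,57;python3 - <<'E'
from h import *
t=camrig.grab_frame("top");s=camrig.grab_frame("side")
cv2.imwrite("pics/l.png",np.hstack([crop(t,170,150,80,100,5),crop(s,190,110,80,100,5)]))
E
```

```text
grasp_force: 30.0
t 8.675 tcp [491.7 227.5  67.7] yaw -0.1564 c [ 76.8 407.3] l [-81.7  -0. ] F [ 0.5 -0.  -3.7] M [ 0.02  0.01 -0.01] op 53.7 30.017894357442856
shift [ 0.3  0.  10.7] rv [ 0.0009  0.001  -0.0024]
```

View pics/l.png

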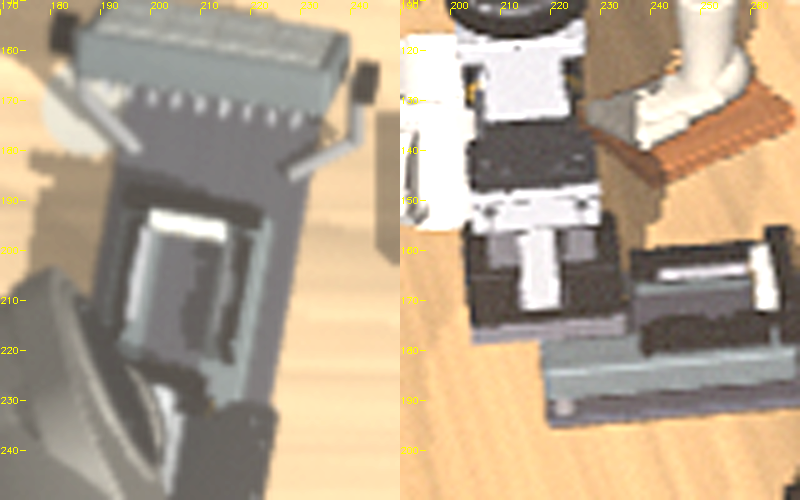

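Converted, 10.5 mm is 0.0131, 6 mm is 0.0075, -0.002 rad is -0.001.

```bash
python3 inch.py '[{"finger_gap":50, "pos":[0, 0, 0.0075], "rot":[0, 0, -0.001]}, {"finger_gap":50, "pos":[0, 0, 0.0131], "rot":[0, 0, -0.001]}, {"finger_gap":50, "pos":[0, 0, 0.0131], "rot":[0, 0, -0.001]}, {"finger_gap":50, "pos":[0, 0, 0.0131], "rot":[0, 0, -0.001]}]'|tail -1; python3 go.py; python3 inch.py '[{"finger_gap":50, "pos":[-0.0063, 0, 0]}, {"finger_gap":50, "pos":[-0.0125, 0, 0]}, {"finger_gap":50, "pos":[-0.0188, 0, 0]}, {"finger_gap":50, "pos":[-0.025, 0, 0]}, {"finger_gap":50, "pos":[-0.025, 0, 0]}]'|tail -1; python3 go.py
```

```text
grasp_force: 30.0
t 9.275 tcp [491.1 227.6  56.1] yaw -0.1538 c [ 76.3 407.6] l [-82.3  -0. ] F [ 0.  -0.5 -4.4] M [ 0.06 -0.07 -0.01] op 54.2 30.0372214615345
grasp_force: 30.0
t 9.9 tcp [511.2 224.4  56.1] yaw -0.1542 c [ 94.8 399.2] l [-62.   -0.1] F [ 0.2 -0.  -3.4] M [0.   0.03 0.02] op 53.8 30.035723000764847
```

Converted, -12 mm is -0.015, -9 mm is -0.0113.

```bash
python3 inch.py '[{"finger_gap":50, "pos":[-0.0038, 0, -0.0005]}, {"finger_gap":50, "pos":[-0.0075, 0, -0.0005]}, {"finger_gap":50, "pos":[-0.0113, 0, -0.0005]}, {"finger_gap":50, "pos":[-0.015, 0, -0.0005]}, {"finger_gap":50, "pos":[-0.015, 0, -0.0005]}]'|tail -1; python3 go.py
```

```text
grasp_force: 30.0
t 10.525 tcp [523.2 222.9  56.7] yaw -0.1538 c [106.  394.6] l [-49.8   0.3] F [ 1.   5.  -4.9] M [ 1.19 -0.4   0.25] op 53.6 30.031676441431046
```

Converted, 1 mm is 0.0013.

```bash
python3 inch.py '[{"finger_gap":50, "pos":[0, 0.0013, 0]}, {"finger_gap":50, "pos":[0, 0.0013, 0]}, {"finger_gap":50, "pos":[0, 0.0013, 0]}]'|tail -1; python3 go.py;  python3 inch.py '[{"finger_gap":50, "pos":[-0.0038, 0, 0]}, {"finger_gap":50, "pos":[-0.0075, 0, 0]}, {"finger_gap":50, "pos":[-0.0113, 0, 0]}, {"finger_gap":50, "pos":[-0.0113, 0, 0]}]'|tail -1; python3 go.py
```

```text
grasp_force: 30.0
t 10.9 tcp [522.7 223.3  56.5] yaw -0.1541 c [105.7 395.1] l [-50.4   0.6] F [ 0.3  1.4 -4.6] M [ 0.01 -0.05 -0.04] op 53.7 30.0287926197052
grasp_force: 30.0
t 11.4 tcp [532.  222.1  56.5] yaw -0.1542 c [114.3 391.6] l [-41.    0.9] F [-0.1 -0.6 -4.5] M [-0.02 -0.02  0.  ] op 53.8 30.02770632505417
```

Converted, -20 mm is -0.025, -16 mm is -0.02.

```bash
python3 inch.py '[{"finger_gap":50, "pos":[-0.005, 0, 0]}, {"finger_gap":50, "pos":[-0.01, 0, 0]}, {"finger_gap":50, "pos":[-0.015, 0, 0]}, {"finger_gap":50, "pos":[-0.02, 0, 0]}, {"finger_gap":50, "pos":[-0.025, 0, 0]}, {"finger_gap":50, "pos":[-0.025, 0, 0]}]'|tail -1; python3 go.py;  python3 inch.py '[{"finger_gap":50, "pos":[-0.0038, 0, 0]}, {"finger_gap":50, "pos":[-0.0075, 0, 0]}, {"finger_gap":50, "pos":[-0.0113, 0, 0]}, {"finger_gap":50, "pos":[-0.015, 0, 0]}, {"finger_gap":50, "pos":[-0.015, 0, 0]}]'|tail -1; python3 go.py
```

```text
grasp_force: 30.0
t 12.15 tcp [551.7 219.1  56.5] yaw -0.1542 c [132.6 383.4] l [-21.1   0.8] F [-0.1  0.5 -3.2] M [0.02 0.03 0.05] op 53.8 30.02765402197838
grasp_force: 30.0
t 12.775 tcp [563.5 217.3  56.5] yaw -0.154 c [143.5 378.6] l [-9.1  0.9] F [-0.2 -0.9 -3.2] M [0.01 0.03 0.01] op 53.6 30.027656704187393
```

Smooth. Now feel for the contacts in 2–3 mm steps.

Converted, -3 mm is -0.0038, -1.5 mm is -0.0019.

```bash
for i in 1 2 3; do python3 inch.py '[{"finger_gap":50, "pos":[-0.0019, 0, 0]}, {"finger_gap":50, "pos":[-0.0038, 0, 0]}, {"finger_gap":50, "pos":[-0.0038, 0, 0]}]'|tail -1; python3 go.py; done
```

```text
grasp_force: 30.0
t 13.15 tcp [566.4 216.9  56.6] yaw -0.1539 c [146.2 377.5] l [-6.2  1. ] F [ 0.6  0.8 -3.9] M [0.02 0.01 0.02] op 53.9 30.027680844068527
grasp_force: 30.0
t 13.525 tcp [569.3 216.5  56.5] yaw -0.1539 c [148.8 376.3] l [-3.3  1. ] F [-0.5 -0.3 -3.9] M [ 0.03 -0.01  0.04] op 53.2 30.027667433023453
grasp_force: 30.0
t 13.9 tcp [571.5 216.1  56.3] yaw -0.1536 c [150.9 375.4] l [-1.1  1. ] F [-6.   1.3 -1.1] M [ 0.25  1.45 -0.1 ] op 54.1 30.029288828372955
```

Converted, -2 mm is -0.0025, -1 mm is -0.0013.

```bash
python3 inch.py '[{"finger_gap":50, "pos":[-0.0013, 0, -0.0003]}, {"finger_gap":50, "pos":[-0.0025, 0, -0.0003]}, {"finger_gap":50, "pos":[-0.0025, 0, -0.0003]}]'|tail -1; python3 go.py;for i in 1 2; do python3 inch.py '[{"finger_gap":50, "pos":[-0.0006, 0, 0]}, {"finger_gap":50, "pos":[-0.0013, 0, 0]}, {"finger_gap":50, "pos":[-0.0013, 0, 0]}]'|tail -1; python3 go.py; done
```

```text
grasp_force: 30.0
t 14.275 tcp [572.9 215.9  56.4] yaw -0.1535 c [152.2 374.8] l [0.4 1. ] F [-7.5  0.3 -2.4] M [ 0.32  1.88 -0.04] op 53.8 30.028946846723557
grasp_force: 30.0
t 14.65 tcp [573.8 215.8  56.4] yaw -0.1534 c [153.  374.5] l [1.2 1. ] F [-8.9  1.7 -0.9] M [ 0.35  2.09 -0.09] op 53.6 30.029504746198654
grasp_force: 30.0
t 15.025 tcp [574.6 215.7  56.3] yaw -0.1534 c [153.7 374.2] l [2. 1.] F [-10.2   2.   -1.1] M [ 0.36  2.29 -0.12] op 53.6 30.02990573644638
```

Converted, -0.7 mm is -0.0009, -0.5 mm is -0.0006.

```bash
for i in 1 2; do python3 inch.py '[{"finger_gap":50, "pos":[-0.0006, 0, 0]}, {"finger_gap":50, "pos":[-0.0009, 0, 0]}, {"finger_gap":50, "pos":[-0.0009, 0, 0]}]'|tail -1; python3 go.py; done
```

```text
grasp_force: 30.0
t 15.4 tcp [575.1 215.5  56.3] yaw -0.1533 c [154.2 373.9] l [2.6 1. ] F [-10.7   2.1   1. ] M [ 0.36  2.52 -0.1 ] op 53.5 30.03017395734787
grasp_force: 30.0
t 15.775 tcp [575.5 215.5  56.3] yaw -0.1532 c [154.6 373.7] l [3.  0.9] F [-12.5   1.4   1.4] M [ 0.4   2.79 -0.14] op 53.9 30.030646920204163
```

Converted, -0.6 mm is -0.0008.

```bash
python3 inch.py '[{"finger_gap":50, "pos":[-0.0008, 0, 0]}, {"finger_gap":50, "pos":[-0.0008, 0, 0]}]'|tail -1; python3 go.py; python3 inch.py '[{"finger_gap":57}, {"finger_gap":60}, {"finger_gap":63}, {"finger_gap":63}]'|tail -1; python3 go.py;  python3 inch.py '[{"finger_gap":66}, {"finger_gap":72}, {"finger_gap":80}, {"finger_gap":80}]'|tail -1; python3 go.py
```

```text
grasp_force: 30.0
t 16.025 tcp [575.6 215.5  56.3] yaw -0.1531 c [154.7 373.7] l [3.1 1. ] F [-15.6   1.9   4.2] M [ 0.49  3.55 -0.07] op 53.6 30.032412707805634
grasp_force: 0.0
t 16.525 tcp [578.7 214.8  57.1] yaw -0.1543 c [157.6 372.3] l [6.3 0.8] F [ 0.1 -1.   0.3] M [0.01 0.01 0.01] op 62.9 0.0
grasp_force: 0.0
t 17.025 tcp [578.1 215.1  56.8] yaw -0.1538 c [157.  372.7] l [5.6 1. ] F [-0.3 -0.3  0.1] M [-0.02  0.04  0.02] op 80.1 0.0
```

Units first: shifts go in shares of 800 mm and turns go in shares of 2 rad. So 105 mm is 0.1313, -75 mm is -0.0938.

```bash
python3 inch.py '[{"finger_gap":94}, {"finger_gap":94, "pos":[0, 0, -0.0188]}, {"finger_gap":94, "pos":[0, 0, -0.0688]}, {"finger_gap":94, "pos":[0.075, 0, -0.0938]}, {"finger_gap":40, "pos":[0.1313, -0.0013, -0.0938]}, {"finger_gap":10, "pos":[0.1313, -0.0013, -0.0938]}, {"finger_gap":0, "pos":[0.1313, -0.0013, -0.0938]}, {"finger_gap":0, "pos":[0.1313, -0.0013, -0.0938]}]'|tail -1; python3 go.py l,-60,0,52;python3 - <<'E'
from h import *
t=camrig.grab_frame("top");s=camrig.grab_frame("side")
cv2.imwrite("pics/m.png",np.hstack([crop(t,170,150,75,90,5),crop(s,212,120,80,90,5)]))
E
```

```text
grasp_force: 0.0
t 18.025 tcp [475.2 230.  132. ] yaw -0.1548 c [ 61.5 414. ] l [-98.4  -0.1] F [0.3 0.3 0.1] M [-0.02 -0.03 -0.01] op 57.6 0.0
shift [-38.3   0.2  80. ] rv [ 0.      0.0005 -0.0008]
```

View pics/m.png

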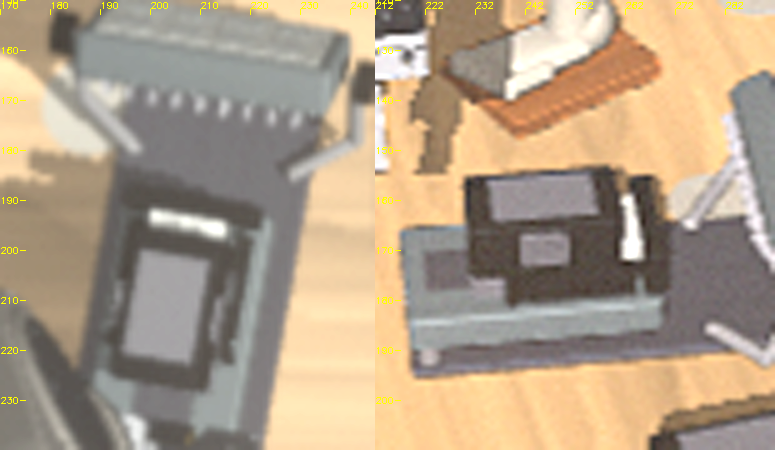

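Converted, 80 mm is 0.1, 75 mm is 0.0938.

```bash
python3 inch.py '[{"finger_gap":0, "pos":[-0.0375, 0, 0]}, {"finger_gap":0, "pos":[-0.0375, 0, 0]}, {"finger_gap":0, "pos":[-0.0375, 0, 0]}, {"finger_gap":0, "pos":[-0.0375, 0, 0]}, {"finger_gap":0, "pos":[-0.0375, 0, 0.05]}, {"finger_gap":0, "pos":[-0.0375, 0, 0.0938]}, {"finger_gap":0, "pos":[-0.0375, 0, 0.1]}, {"finger_gap":0, "pos":[-0.0375, 0, 0.1]}]'|tail -1; python3 go.py l,-60,1,52
```

```text
grasp_force: 0.0
t 19.125 tcp [504.  225.8  52.4] yaw -0.1538 c [ 88.2 402.4] l [-69.3   0.2] F [ 0.7  0.4 -0.3] M [0.02 0.02 0.01] op -0.0 0.0
shift [-9.3  0.8  0.4] rv [0.0001 0.0001 0.0002]
```

Converted, -4 mm is -0.005, -2 mm is -0.0025.

```bash
for i in 1 2 3; do python3 inch.py '[{"finger_gap":0, "pos":[-0.0025, 0, 0]}, {"finger_gap":0, "pos":[-0.005, 0, 0]}, {"finger_gap":0, "pos":[-0.005, 0, 0]}]'|tail -1; python3 go.py; done
```

```text
grasp_force: 0.0
t 19.5 tcp [508.2 225.1  52.3] yaw -0.154 c [ 92.2 400.6] l [-64.9   0.1] F [ 1.1  0.5 -0.6] M [ 0.02  0.01 -0.02] op 0.7 0.0
grasp_force: 0.0
t 19.875 tcp [511.9 224.3  51.7] yaw -0.154 c [ 95.5 398.9] l [-61.2  -0.1] F [ 0.3 -0.2 -0.4] M [-0.01  0.02 -0.05] op 0.5 0.0
grasp_force: 0.0
t 20.25 tcp [515.9 223.7  51.8] yaw -0.154 c [ 99.2 397.3] l [-57.2  -0.1] F [ 1.3 -0.6 -0.3] M [ 0.05  0.03 -0.02] op 0.4 0.0
```

Converted, -2 mm is -0.0025, -1 mm is -0.0013.

```bash
for i in 1 2 3; do python3 inch.py '[{"finger_gap":0, "pos":[-0.0013, 0.0004, 0]}, {"finger_gap":0, "pos":[-0.0025, 0.0004, 0]}, {"finger_gap":0, "pos":[-0.0025, 0.0004, 0]}]'|tail -1; python3 go.py; done
```

```text
grasp_force: 0.0
t 20.625 tcp [517.8 223.7  51.8] yaw -0.1539 c [101.  396.8] l [-55.3   0.2] F [-0.1 -0.7 -0.8] M [-0.03  0.   -0.01] op 0.7 0.0
grasp_force: 5.0
t 21.0 tcp [518.1 223.8  51.5] yaw -0.1533 c [101.4 396.8] l [-55.    0.4] F [-9.8  0.7  6.8] M [ 0.09  2.17 -0.07] op 0.4 5.024259611964226
grasp_force: 7.4
t 21.375 tcp [519.3 223.9  51.5] yaw -0.1531 c [102.6 396.6] l [-53.8   0.7] F [-15.    1.1  11.3] M [ 0.11  3.25 -0.04] op 0.2 7.42387980222702
```

Converted, -1.2 mm is -0.0015, -0.6 mm is -0.0008.

```bash
for i in 1 2 3; do python3 inch.py '[{"finger_gap":0, "pos":[-0.0008, 0, -0.0004]}, {"finger_gap":0, "pos":[-0.0015, 0, -0.0004]}, {"finger_gap":0, "pos":[-0.0015, 0, -0.0004]}]'|tail -1; python3 go.py; done
```

```text
grasp_force: 7.4
t 21.75 tcp [520.2 223.6  51.5] yaw -0.153 c [103.3 396.1] l [-52.9   0.5] F [-14.2   0.6   7.9] M [ 0.15  3.24 -0.04] op 0.5 7.433358281850815
grasp_force: 7.3
t 22.125 tcp [521.2 223.4  51.6] yaw -0.1529 c [104.3 395.6] l [-51.9   0.4] F [-14.4   0.6   4.6] M [ 0.24  3.18 -0.05] op 0.5 7.3017022758722305
grasp_force: 6.8
t 22.5 tcp [522.4 223.2  51.8] yaw -0.153 c [105.4 395.1] l [-50.6   0.4] F [-14.1   1.6   2.4] M [ 0.25  3.07 -0.01] op 0.5 6.8153368681669235
```

Converted, -1 mm is -0.0013, -0.5 mm is -0.0006.

```bash
for i in 1 2 3; do python3 inch.py '[{"finger_gap":0, "pos":[-0.0006, 0, -0.0001]}, {"finger_gap":0, "pos":[-0.0013, 0, -0.0001]}, {"finger_gap":0, "pos":[-0.0013, 0, -0.0001]}]'|tail -1; python3 go.py; done
```

```text
grasp_force: 7.4
t 22.875 tcp [523.2 223.   51.8] yaw -0.1528 c [106.  394.7] l [-49.9   0.4] F [-14.    1.4   4.1] M [ 0.31  3.3  -0.07] op 0.5 7.364552468061447
grasp_force: 8.0
t 23.25 tcp [523.9 222.9  51.9] yaw -0.1528 c [106.7 394.4] l [-49.1   0.4] F [-16.4   0.8   4. ] M [0.33 3.62 0.01] op 0.3 8.048245757818222
grasp_force: 10.5
t 23.625 tcp [524.  222.9  51.8] yaw -0.1525 c [106.8 394.4] l [-49.1   0.4] F [-20.1   2.5   5.3] M [ 0.47  4.64 -0.04] op 0.4 10.504691451787949
```

Converted, -75 mm is -0.0938, -60 mm is -0.075.

```bash
python3 inch.py '[{"finger_gap":0, "pos":[-0.0005, 0, 0]}, {"finger_gap":0, "pos":[-0.0005, 0, 0]}, {"finger_gap":0, "pos":[0.0013, 0, 0]}, {"finger_gap":0, "pos":[0.0038, 0, 0]}, {"finger_gap":0, "pos":[0.0063, 0, 0]}, {"finger_gap":0, "pos":[0.0088, 0, 0]}, {"finger_gap":0, "pos":[0.0188, 0, 0]}, {"finger_gap":0, "pos":[0.0375, 0, 0]}, {"finger_gap":0, "pos":[0.0375, 0, -0.075]}, {"finger_gap":0, "pos":[0.0563, 0, -0.0938]}, {"finger_gap":0, "pos":[0.0563, 0, -0.0938]}]'|tail -1; python3 go.py;python3 - <<'E'
from h import *
t=camrig.grab_frame("top");s=camrig.grab_frame("side")
cv2.imwrite("pics/n.png",np.hstack([crop(t,175,160,70,85,6)[:, :390],crop(s,222,130,65,85,6)]))
E
```

```text
grasp_force: 0.0
t 25.0 tcp [483.1 230.5 129.1] yaw -0.1526 c [ 69.3 412.4] l [-90.6   1.6] F [-0.6 -0.7 -0.1] M [ 0.03  0.01 -0.05] op 1.0 0.0
```

View pics/n.png

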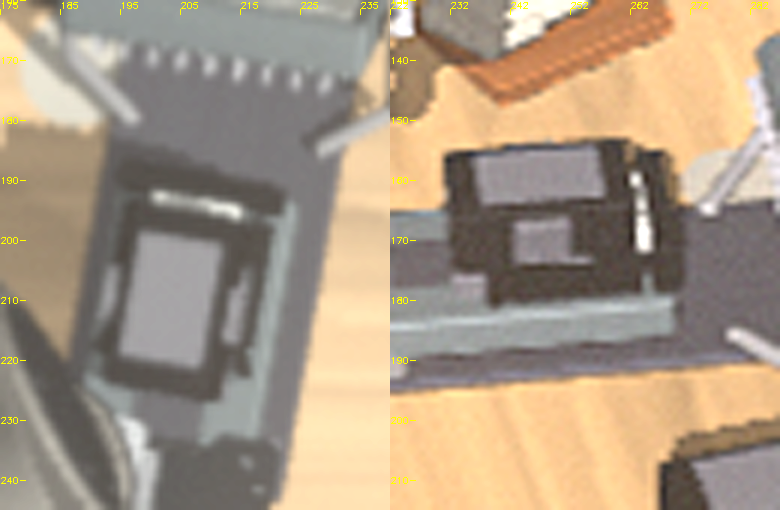

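Converted, 77 mm is 0.0963, 60 mm is 0.075.

```bash
python3 go.py l,-56,0.6,52; python3 inch.py '[{"finger_gap":0, "pos":[0.0275, -0.0013, 0.025]}, {"finger_gap":0, "pos":[0.0275, -0.0013, 0.075]}, {"finger_gap":0, "pos":[0.0275, -0.0013, 0.0963]}, {"finger_gap":0, "pos":[0.0275, -0.0013, 0.0963]}, {"finger_gap":0, "pos":[-0.0125, -0.0013, 0.0963]}, {"finger_gap":0, "pos":[-0.0375, -0.0013, 0.0963]}, {"finger_gap":0, "pos":[-0.0438, -0.0013, 0.0963]}, {"finger_gap":0, "pos":[-0.0438, -0.0013, 0.0963]}]'|tail -1; python3 go.py; for i in 1 2 3 4; do python3 inch.py '[{"finger_gap":0, "pos":[-0.001, 0, 0]}, {"finger_gap":0, "pos":[-0.0019, 0, 0]}, {"finger_gap":0, "pos":[-0.0019, 0, 0]}]'|tail -1; python3 go.py; done
```

```text
t 25.1 tcp [483.4 229.7 127.5] yaw -0.1532 c [ 69.4 411.6] l [-90.2   0.9] F [ 0.3  0.4 -0.6] M [ 0.01 -0.03 -0.01] op 0.8 0.0
shift [-34.2  -0.3  75.5] rv [-0.     -0.0001  0.0008]
grasp_force: 0.0
t 26.1 tcp [518.  223.2  51.1] yaw -0.1543 c [101.2 396.2] l [-55.   -0.2] F [-0.7  0.4 -1.1] M [ 0.06 -0.06 -0.05] op 0.3 0.0
grasp_force: 0.0
t 26.475 tcp [519.5 223.2  51. ] yaw -0.1535 c [102.6 395.8] l [-53.5  -0. ] F [-0.3 -0.1 -0.3] M [-0.01 -0.02 -0.02] op 0.4 0.0
grasp_force: 0.0
t 26.85 tcp [521.3 222.7  50.9] yaw -0.1539 c [104.2 394.9] l [-51.7  -0.2] F [-1.4 -0.3 -0.2] M [ 0.05 -0.01 -0.04] op 0.8 0.0
grasp_force: 2.8
t 27.225 tcp [521.9 222.7  50.9] yaw -0.1535 c [104.7 394.7] l [-51.1  -0.2] F [-5.7 -0.2  3.9] M [ 0.18  1.18 -0.03] op 0.2 2.795439139008522
grasp_force: 6.8
t 27.6 tcp [522.  222.7  50.7] yaw -0.153 c [104.9 394.7] l [-50.9  -0.2] F [-13.2   1.5  10.5] M [ 0.28  2.93 -0.04] op 0.3 6.823330298066139
```

Converted, -75 mm is -0.0938, -52 mm is -0.065.

```bash
python3 inch.py '[{"finger_gap":0, "pos":[0.0063, 0, 0]}, {"finger_gap":0, "pos":[0.025, 0, 0]}, {"finger_gap":0, "pos":[0.0375, 0, -0.05]}, {"finger_gap":40, "pos":[0.0375, 0, -0.0938]}, {"finger_gap":94, "pos":[0.0375, 0, -0.0938]}, {"finger_gap":94, "pos":[0.0375, 0, -0.0938]}, {"finger_gap":94, "pos":[-0.0125, 0.0013, -0.0938]}, {"finger_gap":94, "pos":[-0.0625, 0.0013, -0.0938]}, {"finger_gap":94, "pos":[-0.065, 0.0013, -0.0938]}, {"finger_gap":94, "pos":[-0.065, 0.0013, -0.0938]}]'|tail -1; python3 go.py l,1.4,0.9,57.5
```

```text
grasp_force: 0.0
t 28.85 tcp [574.8 215.1 124.7] yaw -0.1541 c [153.8 373.5] l [2.3 0.4] F [-0.3 -0.7 -0.7] M [0.06 0.03 0.05] op 67.2 0.0
shift [ 0.8  0.6 67.2] rv [-0.0013 -0.0018 -0.0002]
```

Converted, 67 mm is 0.0838, 60 mm is 0.075.

```bash
python3 inch.py '[{"finger_gap":94, "pos":[0, 0.0008, 0]}, {"finger_gap":94, "pos":[0, 0.0008, 0]}, {"finger_gap":94, "pos":[0, 0.0008, 0]}, {"finger_gap":94, "pos":[0, 0.0008, 0]}, {"finger_gap":94, "pos":[0, 0.0008, 0.0375]}, {"finger_gap":94, "pos":[0, 0.0008, 0.075]}, {"finger_gap":94, "pos":[0, 0.0008, 0.0838]}, {"finger_gap":94, "pos":[0, 0.0008, 0.0838]}, {"finger_gap":80, "pos":[0, 0.0008, 0.0838]}, {"finger_gap":70, "pos":[0, 0.0008, 0.0838]}, {"finger_gap":69, "pos":[0, 0.0008, 0.0838]}, {"finger_gap":69, "pos":[0, 0.0008, 0.0838]}]'|tail -1; python3 go.py; for i in 1; do python3 inch.py '[{"finger_gap":66.5}, {"finger_gap":66.5}]'|tail -1; python3 go.py;  python3 inch.py '[{"finger_gap":65.5}, {"finger_gap":65.5}]'|tail -1; python3 go.py; python3 inch.py '[{"finger_gap":64.5}, {"finger_gap":64.5}]'|tail -1; python3 go.py; done
```

```text
grasp_force: 0.0
t 30.35 tcp [575.9 216.   59.2] yaw -0.1538 c [155.1 374.1] l [3.3 1.5] F [-0.2 -0.2 -0.8] M [-0.07 -0.02  0.01] op 69.2 0.0
grasp_force: 0.4
t 30.6 tcp [575.8 215.8  59. ] yaw -0.1539 c [155. 374.] l [3.3 1.3] F [-0.4 -0.6  1. ] M [-0.2   0.03  0.01] op 66.5 0.38232634775340557
grasp_force: 1.7
t 30.85 tcp [575.8 215.8  59. ] yaw -0.154 c [154.9 373.9] l [3.2 1.3] F [-0.6 -1.1  1. ] M [-0.4   0.06  0.02] op 65.6 1.690779235213995
grasp_force: 2.7
t 31.1 tcp [575.9 216.   59. ] yaw -0.1538 c [155.1 374.2] l [3.3 1.6] F [ 0.2 -0.6  1.7] M [-0.19  0.03 -0.03] op 64.9 2.6933471113443375
```

Converted, -150 mm is -0.1875, -130 mm is -0.1625.

```bash
python3 inch.py '[{"finger_gap":94}, {"finger_gap":94}, {"finger_gap":94}, {"finger_gap":94}, {"finger_gap":94, "pos":[0, 0, -0.0375]}, {"finger_gap":94, "pos":[0, 0, -0.1]}, {"finger_gap":94, "pos":[0.05, 0, -0.1625]}, {"finger_gap":94, "pos":[0.05, 0, -0.1875]}, {"finger_gap":94, "pos":[0.05, 0, -0.1875]}, {"finger_gap":94, "pos":[0.05, 0, -0.1875]}, {"finger_gap":94, "pos":[0.05, 0, -0.1875]}]'|tail -1; python3 go.py; python3 - <<'E'
from h import *
# compare bystanders with the first picture
t=camrig.grab_frame("side");d=cv2.absdiff(cv2.cvtColor(t,cv2.COLOR_RGB2GRAY),cv2.imread("s.png",0))
for n,(x,y) in dict(spare=(285,218),spatula=(205,233),cup=(358,350),bowl=(305,370),roll=(339,205),cast=(247,130),mug=(197,136)).items(): print(n,d[y-15:y+15,x-15:x+15].mean().round(1))
print(r.close_job())
E
```

```text
grasp_force: 0.0
t 32.475 tcp [536.  221.7 207.8] yaw -0.1541 c [118.1 390.1] l [-37.   1.] F [ 0.6  0.7 -0.1] M [ 0.06  0.07 -0.02] op 94.0 0.0
spare 2.6
spatula 2.6
cup 2.5
bowl 2.4
roll 2.5
cast 17.1
mug 2.5
the job is handed in; nothing more can be done
None
```

The pack is off the charger and on the lamp, fully home by touch, and let go at about 32 s. Feeling the tabs with the fingers showed both out, and the highest sliding force I read was about 20 N. Six of the seven bystanders look unchanged in the side view; I didn't confirm the plaster cast, where the picture had changed, perhaps from the arm in view.

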